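# Refit and close the glaze tank's tapered tap plug

### The job

The glaze tank's tap has been cleaned: take its tapered plug from the drying block and lower it into the tap with the red handle in line with the pipe (open), then, keeping a firm push of about 12 N downward (never a hard shove), turn it a quarter turn either way until the handle stands across the pipe (closed), so that the plug stays wedged when you let go. Leave the cup, the jar, the tile and the knife where they are, and let go of the plug at the end.

Things in the scene. Friction and masses are not known exactly. Their poses are not given: they have to be found in the camera images.
- plug_handle (a point): Loose brass tap plug (about 0.15 kg) with an upright flat red handle on top; the point is the handle's centre. Handle: 50 mm long along the plug's x, 10 mm thick along its y, 34 mm high along z (the plug's axis, up). Below it a thin neck 8 mm high, then a brass collar 43 mm across, 4 mm thick, underside 29 mm below this point. Grip across the 10 mm, from above.
- plug_shank (a point): The same plug, 41 mm below the handle's centre on its axis, where the tapered brass shank is 30 mm across; it narrows downward at 7 degrees half angle to a rounded tip 50 mm below this point. The tapered part goes into the tap's bore.
- rack: Fixed pale wooden drying block, 90 x 90 mm, 66 mm high; origin at the centre of its underside. The plug starts upright in its round hole, the collar resting on the top face, the handle turned at random; it lifts straight out (tip 62 mm below the collar).
- tap_mouth (a point): Fixed tap: an upright brass barrel, 58 mm outside, open at the top. The point is the centre of its bore at the rim, 110 mm above the table; z up. The pipe runs along this point's y, 38 mm below the rim. Handle (plug's x) along this y = open, along this x, across the pipe = closed. The bore, 30 mm wide at the top, tapers like the plug.
- tap_bore (a point): Point 30 mm down in the bore. A sprung pad (2 to 5.5 N) lifts a plug that is not gripped: its handle's centre then stands 48 to 58 mm above the rim. The liner begins to grip at 36 to 46 mm (its height is not known). Pushed without turning, or turned with too light a push, the plug springs up when let go. Turned under 10 to 15 N it sinks 1 mm or so more and stays.
- tap: The tap with its tank, fixed; origin on the table under the bore's axis. White tank with blue lid at +y: near side 106 mm from the axis, 200 x 190 mm, lid top 115 mm, its grip 127 mm above the table. Spout at -y, 83 mm out. Turning the wedged plug takes 0.2 to 0.5 N m: grip the handle with 60 N or so. While turning, 1 mm deeper adds about 14 N. A push over 18 N cracks its nylon liner.
- cup: loose white cup, 60 mm across, 48 mm high, standing under the spout, 83 mm from the bore's axis; origin at the centre of its underside. Leave it alone
- jar: loose amber glass jar with a black cap, 60 mm across, 85 mm high; origin at the centre of its underside. Leave it alone
- tile: loose grey-green clay tile with a dark inlay, 100 x 130 x 14 mm, lying flat; origin at the centre of its underside. Leave it alone
- knife: Loose flat knife (spatula), 170 mm long, lying on the table between the robot and the work. Leave it alone.
Mind the look-alikes: they are no part of the job. Of the things like the part that bears plug_handle, leave any that is pink; of the rest the larger one is meant.

How it is judged:
By the outcome, as a careful person would: the job done as asked, in the order asked, and still so for the second after the job is handed in, with the robot touching nothing.
It also fails if it takes over 54 s, if anything falls off the work surface, if the arm or the gripper's body presses on something with over 40 N, if the wrist force passes 120 N, or if a joint passes its speed limit or range.

### The arm

A 6-joint arm with a two-finger parallel gripper is mounted at the origin on the work surface. World frame = base frame: x ahead of the robot, y to its left, z up, the work surface at z = 0. Lengths are in m, angles in rad, forces in N, time in s.
With the tool pointing down it reaches from about 0.225 to 0.875 m from the base axis. Payload 3.4 kg.
Tool frame: the origin (TCP) lies midway between the tips of the shut fingers; the grasp point (between the pads) lies 19 mm behind it; z points along the fingers, y is the line along which they close (so a half turn about z gives the same grasp; the last joint's range is limited). The gripper opens to 85 mm and grips with 20 to 120 N. Pads are 22 mm wide; open, the fingers measure 114 mm over their backs; the gripper's body (76 mm by 85 mm) begins 54 mm behind the grasp point. The pads swing forward as they close: fully open they stand 13 mm farther back than shut.
Start: joints at [1.022, 0.276, 1.505, -0, 1.361, -0.121], TCP at [0.239, 0.523, 0.231] pointing down, gripper open.
Joint ranges: [-2.89, 2.89], [-0.75, 2.08], [0.22, 2.7], [-1.18, 4.32], [0.11, 2.71], [-2.7, 2.7]. Speed limits (rad/s): [2.57, 2.57, 3.14, 3.14, 3.14, 3.14].

### API

Orientations are given as a unit quaternion [w, x, y, z].
In Python, from bench import read_state, get_image, get_calibration, sign_off, search_frame gives the robot as it stands.
- The arm moves only by the tool step_arm, never from a script. Its argument "targets" is one flat list of numbers, 7 for each row, row after row: the turn, a rotation vector about the world's x, y, z scaled (see below), then the shift along the world's x, y, z scaled (see below), then the closure, from -1 (fully open) to 1 (shut). A call has exactly 5 rows; each row shifts and turns the commanded pose from where the row before left it; what a row does not reach is not made up. The controller multiplies each number of a shift by 60 mm and each number of a turn by 5 degrees. A row lasts 1/8 s, in which the tool goes at most 62.5 mm and 10.7 degrees, less where a joint would pass 70% of its speed; a pose out of reach is approached as far as the arm can. A call with a number of a shift or a turn outside -1 to 1 is refused whole. A call with a gripper value outside its range is refused whole. The fingers move at their own pace and stop on an object; the grip force is fixed at half the most. Time passes only in rows, so rows that do not move let the fingers close, or fill a call up. It gives the time, the measured TCP pose, the force, the opening and the grip force at its end, in the units of the state.
- read_state(): the state, without advancing time (a new reading comes with each control period).
- get_image(name): name is "side" or "top" or "wrist"; returns the picture (420x560x3 uint8, red, green, blue); there is no depth.
- get_calibration(name): a dict with "intrinsics" (3x3 intrinsics, pixels), "D" ([k1, k2, p1, p2, k3] as OpenCV has them; the pictures are not rectified), "position" and "orientation" of the camera in the world; the wrist camera has in their place "T_tool_cam" (4x4, takes a point from camera to tool coordinates, whose origin is the TCP and whose axes are the flange's). Camera axes: x right, y down, z forward; pixel columns grow to the right and rows downward; lengths in m; the calibration is good to about 2 mm. A picture is of the moment at which its call begins: read the wrist's pose just before it. get_calibration takes no time and is no camera call.
- sign_off(): hands the job in; it is judged then, once.
Trained networks look in the newest picture that a camera, given by its name, has taken for a name from the list of things; names that differ only in an ending like _2 or _b are one class to them, and where a whole thing is asked for, a point or a joint stands for the part that bears it (a point fixed in the world has none). Each returns a list of dicts, best first, with "p" (0 to 1); they miss things now and then, are a little off and sometimes report something else, mostly with a low value. They report only what shows in the picture. A call takes as long as a camera call. They do not tell look-alikes from the thing itself.
- search_frame(camera, query): "at" ([column, row] in pixels, amid what is visible of it).
The state is a dict: "time_s": time; "joints": joint angles; "dq": joint speeds; "tau": joint torques, N m; "tool_pos": TCP position; "orientation": TCP orientation; "force": force on the tool from outside, world axes, zero at the start; "moment": the same for the moment, N m; "finger_gap": opening from 0.0 (shut) to 1.0 (fully open); "grasp_force": force on a finger pad.
Only numpy, scipy, OpenCV 4.12 (cv2) and the standard library are available. Lean on these libraries where they do the work, as an engineer would, in place of code of your own. Each camera call takes 0.05 s, during which the arm holds its last target. There are 200 camera calls.

## Working session

There is one attempt and no reset: what is moved stays moved. The work goes in short steps, Python scripts to look and compute and a tool call to move; the robot and the scene stay as the last step left them, time stands still between calls to the robot, and variables do not carry over. Pictures are saved under pics/ and viewed, at most 12 in all, crops included, and the job is handed in when it is done.

Besides the shell and the picture viewer there is one more tool, called as a command line: name --argument value ..., lists and objects as JSON in quotes. step_arm: Moves the arm, as the interface text tells. Shifts and turns lie within -1 to 1; 1 stands for 60 mm of shift or 5 degrees of turn. Its arguments: {"type":"object","properties":{"targets":{"type":"array"}},"required":["targets"]}

```bash
mkdir -p pics; cat > h.py <<'E'
import numpy as np, cv2
from scipy.spatial.transform import Rotation as R
from bench import *
def q2R(q): return R.from_quat([q[1],q[2],q[3],q[0]]).as_matrix()
def cam(n,s=None):
    c=get_calibration(n);K=np.array(c["intrinsics"]);D=np.array(c["D"],float)
    if n=="wrist":
        T=np.array(c["T_tool_cam"]);Rt=q2R(s["orientation"])
        return K,D,Rt@T[:3,:3],np.array(s["tool_pos"])+Rt@T[:3,3]
    return K,D,q2R(c["orientation"]),np.array(c["position"])
def ray(c,px):
    K,D,Rc,p=c
    u=cv2.undistortPoints(np.array([[px]],float),K,D)[0,0]
    d=Rc@np.array([u[0],u[1],1.]);return p,d/np.linalg.norm(d)
def onz(c,px,z):
    p,d=ray(c,px);return p+d*(z-p[2])/d[2]
def proj(c,X):
    K,D,Rc,p=c
    return cv2.projectPoints(((np.atleast_2d(X)-p)@Rc).astype(float),np.zeros(3),np.zeros(3),K,D)[0][:,0]
def tri(rs):
    A=np.zeros((3,3));b=np.zeros(3)
    for p,d in rs:
        M=np.eye(3)-np.outer(d,d);A+=M;b+=M@p
    return np.linalg.solve(A,b)
def save(n,f): 
    im=get_image(n);cv2.imwrite("pics/"+f,im[:,:,::-1]);return im
E
python3 - <<'E'
from h import *
s=read_state();print(s)
for n in ("top","side","wrist"):
    save(n,n+"0.png")
    for q in ("plug_handle","plug_shank","rack","tap_mouth","tap","cup","jar","tile","knife"):
        print(n,q,[(np.round(r["at"]).astype(int).tolist(),round(r["p"],2)) for r in search_frame(n,q)][:4])
im=np.hstack([cv2.imread("pics/top0.png"),cv2.imread("pics/side0.png")])
cv2.imwrite("pics/both.png",cv2.resize(im,(800,300),interpolation=cv2.INTER_AREA))
print(read_state()["time_s"])
for n in("top","side"):print(get_calibration(n))
E
```

```text
{'time_s': 0.0, 'joints': array([ 1.02202498e+00,  2.76631404e-01,  1.50617641e+00, -1.62844174e-05,
        1.36068439e+00, -1.21004503e-01]), 'dq': array([-0.0002991 , -0.00017699,  0.0001778 , -0.00054903, -0.00078459,
        0.00035642]), 'tau': array([-7.46459391e-04, -4.16766357e+01, -2.45808363e+01,  1.27949500e-05,
        1.09733711e-02,  2.76108966e-05]), 'tool_pos': array([0.23826051, 0.5227174 , 0.2304017 ]), 'orientation': array([-3.04636640e-04,  2.12254664e-01,  9.77213925e-01, -8.99628009e-04]), 'force': array([ 0.30932232, -0.02034343, -0.49836309]), 'moment': array([ 0.01083123, -0.0094844 ,  0.04456686]), 'grasp_force': 0.0, 'finger_gap': 1.0010082155787996}
top plug_handle [([326, 233], 0.64), ([333, 284], 0.5), ([340, 188], 0.47)]
top plug_shank [([325, 234], 0.62), ([339, 189], 0.58), ([329, 284], 0.55)]
top rack [([323, 235], 0.73), ([325, 246], 0.6)]
top tap_mouth [([113, 211], 0.79)]
top tap [([110, 207], 0.67)]
top cup [([216, 227], 0.69), ([281, 149], 0.31), ([378, 173], 0.31)]
top jar [([279, 150], 0.75), ([107, 213], 0.46)]
top tile [([381, 173], 0.94), 
[... 764 characters left out ...]
       [  0.        , 438.94435405, 210.84594934],
       [  0.        ,   0.        ,   1.        ]]), 'D': array([-0.13203337,  0.        ,  0.        ,  0.        ,  0.        ]), 'position': array([ 0.39777162, -0.12497742,  1.14680968]), 'orientation': array([ 0.05409263, -0.70049144,  0.70999506, -0.04788265])}
{'intrinsics': array([[407.52285529,   0.        , 275.22411038],
       [  0.        , 407.52285529, 214.41396652],
       [  0.        ,   0.        ,   1.        ]]), 'D': array([-0.06472731,  0.        ,  0.        ,  0.        ,  0.        ]), 'position': array([0.25967056, 0.47497853, 0.4611834 ]), 'orientation': array([ 0.09926115, -0.18616718,  0.84289143, -0.49499802])}
```

View pics/top0.png

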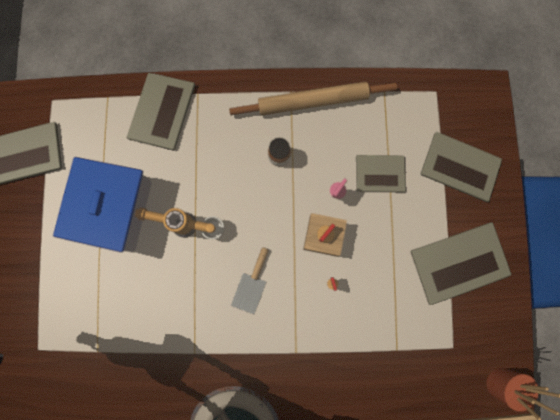

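View pics/side0.png

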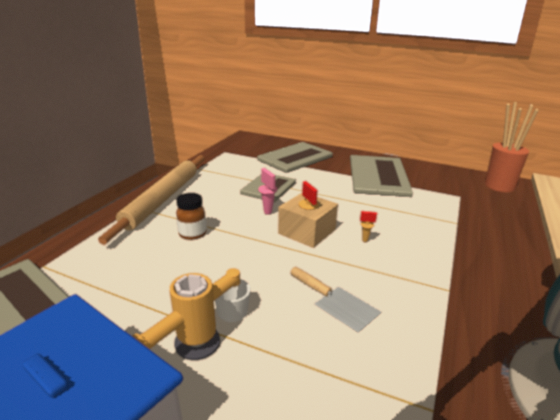

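Candidates for the plug are red in the block at top (326,233) / side (310,197), small red loose at top (333,284) / side (368,224), and pink at top (340,188) / side (268,188). By the description I choose the large red one in the block. The tap's barrel mouth is at about top (176,220), side (193,284). The networks' "tap" points fall on the tank.

```bash
python3 - <<'E'
from h import *
for n in("top","side"):
    im=cv2.imread(f"pics/{n}0.png");h=cv2.cvtColor(im,cv2.COLOR_BGR2HSV)
    m=(((h[...,0]<6)|(h[...,0]>174))&(h[...,1]>170)&(h[...,2]>90)).astype(np.uint8)
    k,l,st,ce=cv2.connectedComponentsWithStats(m)
    for i in range(1,k):
        if st[i,4]>15: print(n,st[i],ce[i])
t,s=cam("top"),cam("side")
X=tri([ray(t,(329,233)),ray(s,(310,195))]);print("plug",X,onz(t,(329,233),.1))
M=tri([ray(t,(176,220)),ray(s,(193,284))]);print("mouth",M,onz(t,(176,220),.11),onz(s,(193,284),.11))
sp=onz(t,(211,228),.075);bk=onz(t,(143,213),.072);print("spout,pipe",sp,bk)
for n,p,z in(("cup",(216,227),.048),("jar",(279,150),.085),("rackc",(326,236),.066)):print(n,onz(t,p,z))
a=[cv2.imread("pics/top0.png")[200:270,290:360],cv2.imread("pics/side0.png")[170:240,275:345],cv2.imread("pics/top0.png")[185:255,140:210]]
cv2.imwrite("pics/c1.png",np.hstack([cv2.resize(x,(260,260),interpolation=cv2.INTER_CUBIC) for x in a]))
E
```

```text
side [303 182  14  23 202] [309.35148515 192.51980198]
side [361 212  15  10 129] [368.04651163 216.26356589]
plug [ 0.49739345 -0.24387904  0.08470426] [ 0.49458314 -0.24257111  0.1       ]
mouth [0.53131142 0.12511448 0.10909037] [0.52973215 0.12406315 0.11      ] [0.53230223 0.12640671 0.11      ]
spout,pipe [0.51318099 0.04463498 0.075     ] [0.55333973 0.217989   0.072     ]
cup [0.51847163 0.03620459 0.048     ]
jar [ 0.7058395  -0.12565826  0.085     ]
rackc [ 0.49040386 -0.23875032  0.066     ]
```

View pics/c1.png

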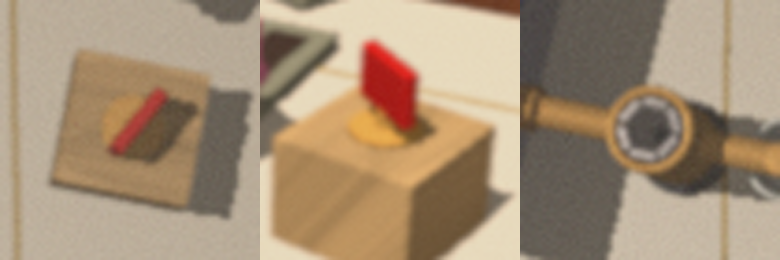

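Crop: the large red handle stands in the block, with the top edge from about (321,241) to (333,225). The third panel shows the tap mouth with the bore at about (176,220).

```bash
python3 - <<'E'
from h import *
t=cam("top");a=onz(t,(321.5,240.9),.112);b=onz(t,(333.3,225.3),.112)
print(a,b,(a+b)/2,np.linalg.norm(b-a),np.degrees(np.arctan2(*(b-a)[1::-1])))
print(np.round(get_calibration("wrist")["T_tool_cam"],3).tolist(), np.round(get_calibration("wrist")["intrinsics"],1).tolist())
E
```

```text
[ 0.47502112 -0.22294437  0.112     ] [ 0.51165498 -0.25198542  0.112     ] [ 0.49333805 -0.2374649   0.112     ] 0.04674850099562052 -38.40519429907094
[[0.001, -0.946, -0.325, 0.083], [1.0, 0.001, 0.001, 0.001], [-0.001, -0.325, 0.946, -0.142], [0.0, 0.0, 0.0, 1.0]] [[318.5, 0.0, 280.4], [0.0, 318.5, 212.6], [0.0, 0.0, 1.0]]
```

step_arm --targets '[0,0,-0.4,0.3,-0.9,0.3,-1,0,0,-0.4,0.3,-0.9,0.3,-1,0,0,-0.4,0.3,-0.9,0,-1,0,0,-0.4,0.3,-0.9,0,-1,0,0,-0.4,0.3,-0.9,0,-1]'

```text
time_s: 2.12
tool_pos: [0.329, 0.2516, 0.2676]
orientation: [0.001, 0.297, 0.955, 0.0]
force: [0.7, -0.0, 0.8]
finger_gap: 1.001
grasp_force: 0.0
```

step_arm --targets '[0,0,-0.1,0.3,-0.9,0,-1,0,0,-0.1,0.3,-0.9,0,-1,0,0,-0.1,0.3,-0.9,0,-1,0,0,-0.1,0.3,-0.9,0,-1,0,0,0,0.3,-0.9,0,-1]'

```text
time_s: 2.75
tool_pos: [0.419, -0.0186, 0.2677]
orientation: [0.001, 0.313, 0.95, 0.0]
force: [1.6, 0.5, -0.7]
finger_gap: 1.0
grasp_force: 0.0
```

step_arm --targets '[0,0,-0.1,0.25,-0.73,0,-1,0,0,-0.1,0.25,-0.73,0,-1,0,0,-0.1,0.25,-0.73,0,-1,0,0,-0.1,0.25,-0.73,0,-1,0,0,0,0.25,-0.73,0,-1]'

```text
time_s: 3.38
tool_pos: [0.4939, -0.2373, 0.2674]
orientation: [0.0, 0.33, 0.944, 0.0]
force: [1.0, 0.3, -0.6]
finger_gap: 0.998
grasp_force: 0.0
```

```bash
python3 - <<'E'
from h import *
s=read_state();print(s["tool_pos"],s["orientation"],np.abs(s["dq"]).max())
im=save("wrist","w1.png");c=cam("wrist",s)
h=cv2.cvtColor(im,cv2.COLOR_RGB2HSV)
m=(((h[...,0]<6)|(h[...,0]>174))&(h[...,1]>170)&(h[...,2]>80)).astype(np.uint8)
k,l,st,ce=cv2.connectedComponentsWithStats(m)
for i in range(1,k):
    if st[i,4]>30: print(st[i],ce[i],cv2.minAreaRect(np.argwhere(l==i)[:,::-1].astype(np.float32)))
E
```

```text
[ 0.4939273  -0.23734281  0.26739002] [1.97387154e-04 3.29972301e-01 9.43990584e-01 1.39532537e-04] 0.5060506118535033
[183  95  27  21 171] [196.80116959 104.8245614 ] ((195.76351928710938, 104.33108520507812), (31.619359970092773, 6.161125659942627), 35.53767395019531)
[279 168  10  52 430] [283.47209302 193.89069767] ((283.41998291015625, 193.48129272460938), (8.60842514038086, 51.10244369506836), 1.847610354423523)
```

View pics/w1.png

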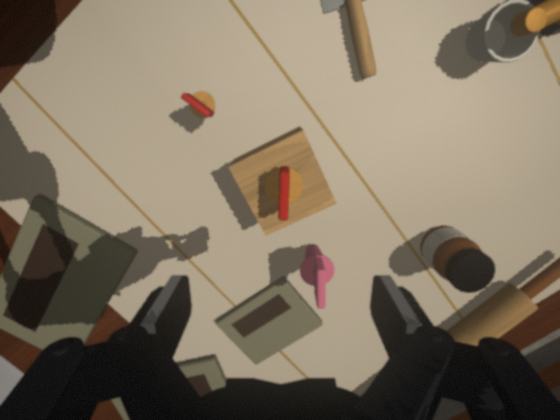

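Wrist picture: the handle is upright in the image at (283,193), parallel to the fingers as wanted, with small red at (197,105) and pink at (318,270). I'll fit a box model to it.

```bash
cat > fit.py <<'E'
from h import *
from scipy.optimize import minimize
def fitbox(im,c,x0,z,extra=5):
    h=cv2.cvtColor(im,cv2.COLOR_RGB2HSV)
    m=(((h[...,0]<7)|(h[...,0]>172))&(h[...,1]>140)&(h[...,2]>50)).astype(np.uint8)
    S=4
    p0=proj(c,[[x0[0],x0[1],z]])[0];r0=int(p0[1])-50;c0=int(p0[0])-50
    M=cv2.resize(m[max(r0,0):r0+100,max(c0,0):c0+100],None,fx=S,fy=S,interpolation=cv2.INTER_LINEAR)
    r0=max(r0,0);c0=max(c0,0)
    k,l,st,_=cv2.connectedComponentsWithStats(M)
    M=(l==1+np.argmax(st[1:,4])).astype(np.uint8)
    def f(v):
        x,y,a=v[0]/1e3,v[1]/1e3,np.radians(v[2])
        B=np.array([[i*.025,j*.005,k*.017] for i in(-1,1) for j in(-1,1) for k in(-1,1)])
        B=B@R.from_euler("z",a).as_matrix().T+[x,y,z]
        P=(proj(c,B)-[c0,r0]+.5)*S-.5
        q=np.zeros_like(M);cv2.fillConvexPoly(q,cv2.convexHull(np.round(P*16).astype(np.int32)),1,shift=4)
        return 1-(q&M).sum()/(q|M).sum()
    b=min((minimize(f,[x0[0]*1e3+dx,x0[1]*1e3+dy,x0[2]+da],method="Nelder-Mead",options=dict(initial_simplex=None,xatol=.02,fatol=1e-5)) for dx in(-2,2) for dy in(-2,2) for da in(-4,4)),key=lambda r:r.fun)
    return b.x,1-b.fun
E
python3 - <<'E'
from fit import *
s=read_state();c=cam("wrist",s)
for n,cc in(("w1",c),("top0",cam("top")),("side0",cam("side"))):
    im=cv2.imread(f"pics/{n}.png")[:,:,::-1].copy()
    for z in(.093,.095,.097): print(n,z,fitbox(im,cc,(.4935,-.2375,-38.4),z))
E
```

```text
w1 0.093 (array([ 502.2752798 , -243.96438687,  -38.75016765]), np.float64(0.7687162891046386))
w1 0.095 (array([ 502.47571238, -244.42168094,  -38.77557754]), np.float64(0.7578432415186642))
w1 0.097 (array([ 502.21221897, -243.71524355,  -38.11896962]), np.float64(0.7481364829396325))
top0 0.093 (array([ 497.55594378, -238.94379747,  -42.26694334]), np.float64(0.6941391941391941))
top0 0.095 (array([ 496.4099482 , -237.58567069,  -43.34098958]), np.float64(0.6929716399506781))
top0 0.097 (array([ 496.82588188, -238.16599215,  -43.37101472]), np.float64(0.6872327428222358))
side0 0.093 (array([ 499.68563802, -240.05511843,  -48.51683886]), np.float64(0.8133210417146808))
side0 0.095 (array([ 498.76451892, -237.12195495,  -49.11989948]), np.float64(0.8058431101909362))
side0 0.097 (array([ 496.78617503, -231.57020934,  -48.74840667]), np.float64(0.8017221844550193))
```

step_arm --targets '[0,0,0,0,0,-0.6,-1,0,0,0,0,0,-0.6,-1,0,0,0,0,0,0,-1,0,0,0,0,0,0,-1,0,0,0,0,0,0,-1]'

```text
time_s: 4.05
tool_pos: [0.4946, -0.2363, 0.1972]
orientation: [0.002, 0.33, 0.944, -0.0]
force: [0.1, -0.2, -0.2]
finger_gap: 1.0
grasp_force: 0.0
```

```bash
python3 - <<'E'
from fit import *
s=read_state();c=cam("wrist",s);im=save("wrist","w2.png")
p=proj(c,[[.495,-.24,.095]])[0];r,q=int(p[1])-60,int(p[0])-60;r=max(r,0);print(r,q,p)
cv2.imwrite("pics/w2c.png",cv2.resize(im[r:r+120,q:q+120,::-1],(600,600),interpolation=cv2.INTER_CUBIC))
print(s["tool_pos"],s["orientation"],s["force"],np.abs(s["dq"]).max(), fitbox(im,c,(.4965,-.239,-40),.095))
E
```

```text
154 215 [275.56622325 214.61248974]
[ 0.49463144 -0.23633102  0.19721456] [ 1.80161545e-03  3.29679988e-01  9.44090938e-01 -4.01055650e-04] [ 0.062342   -0.23297735 -0.18767645] 0.005358555173677313 (array([ 499.31792397, -236.0492293 ,  -38.65093161]), np.float64(0.7753214379427972))
```

View pics/w2c.png

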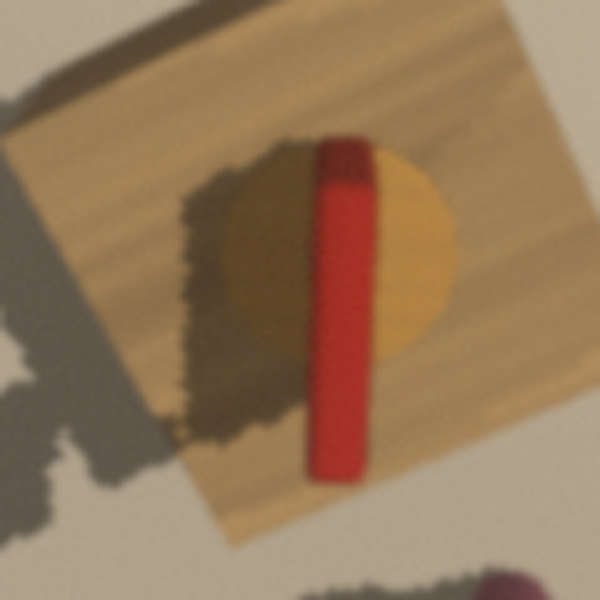

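Crop: top face of the handle spans crop rows 183–482, centre (342,332). The collar disc centre is about (338,252).

```bash
python3 - <<'E'
from h import *
s=read_state();c=cam("wrist",s)
f=lambda u,v,z:onz(c,(215+u/5-.4,154+v/5-.4),z)
a,b=f(347,183,.112),f(338,482,.112)
print(a,b,(a+b)/2,np.linalg.norm(a-b),np.degrees(np.arctan2(*(a-b)[1::-1])))
print("collar",f(338,252,.070), np.linalg.norm(f(219,252,.07)-f(458,252,.07)))
y=q2R(s["orientation"])[:,1];print("closing yaw",np.degrees(np.arctan2(y[1],y[0])))
E
```

```text
[ 0.47921911 -0.21907953  0.112     ] [ 0.51651233 -0.2502745   0.112     ] [ 0.49786572 -0.23467701  0.112     ] 0.04862005913640796 140.08823670327965
collar [ 0.49735705 -0.23478612  0.07      ] 0.04234038182653599
closing yaw 51.50170240524676
```

step_arm --targets '[0,0,-0.28,0.05,0.027,-0.6,-1,0,0,0,0,0,-0.6,-1,0,0,0,0,0,-0.5,-1,0,0,0,0,0,-0.25,-1,0,0,0,0,0,0,-1]'

```text
time_s: 4.72
tool_pos: [0.4965, -0.2341, 0.0782]
orientation: [-0.0, 0.341, 0.94, 0.0]
force: [0.4, -0.5, 0.7]
finger_gap: 0.999
grasp_force: 0.0
```

step_arm --targets '[0,0,0,0,0,0,1,0,0,0,0,0,0,1,0,0,0,0,0,0,1,0,0,0,0,0,0,1,0,0,0,0,0,0,1]'

```text
time_s: 5.35
tool_pos: [0.4967, -0.2344, 0.0788]
orientation: [0.0, 0.341, 0.94, -0.0]
force: [0.3, -0.4, 3.4]
finger_gap: 0.104
grasp_force: 58.7
```

step_arm --targets '[0,0,0,0,0,0.3,1,0,0,0,0,0,0.8,1,0,0,0,0,0,0.8,1,0,0,0,0,0,0.8,1,0,0,-1,0.05,0.3,0.2,1]'

```text
time_s: 5.98
tool_pos: [0.501, -0.2177, 0.2557]
orientation: [0.003, 0.384, 0.923, -0.001]
force: [0.3, 0.0, -1.5]
finger_gap: 0.105
grasp_force: 58.5
```

step_arm --targets '[0,0,-1,0.1,0.4,0,1,0,0,-1,0.1,0.5,0,1,0,0,-1,0.1,0.5,0,1,0,0,-1,0.1,0.5,0,1,0,0,-1,0.1,0.4,0,1]'

```text
time_s: 6.6
tool_pos: [0.5292, -0.0768, 0.2517]
orientation: [-0.001, 0.574, 0.819, -0.0]
force: [0.4, -0.6, -1.9]
finger_gap: 0.106
grasp_force: 58.4
```

step_arm --targets '[0,0,-1,0,0.3,0,1,0,0,-1,0,0.2,0,1,0,0,-1,0,0,0,1,0,0,-1,0,0,0,1,0,0,-1,0,0,0,1]'

```text
time_s: 7.22
tool_pos: [0.5291, -0.0479, 0.2517]
orientation: [-0.001, 0.738, 0.675, -0.0]
force: [-0.5, 0.0, -1.5]
finger_gap: 0.109
grasp_force: 58.4
```

```bash
python3 - <<'E'
from h import *
s=read_state();print(s["tool_pos"],s["orientation"],s["force"],np.abs(s["dq"]).max(),s["finger_gap"],s["joints"])
save("wrist","w3.png")
print(search_frame("wrist","tap_mouth"),search_frame("wrist","tap_bore"))
print(proj(cam("wrist",s),[.531,.125,.11]))
E
```

```text
[ 0.52912919 -0.04791106  0.25167486] [-5.80062826e-04  7.37651796e-01  6.75180999e-01 -3.32404606e-04] [-0.47047246  0.0218293  -1.5314351 ] 0.6914045519904594 0.10901731758870013 [-2.21380781e-01  1.99450499e-01  1.55886128e+00  1.19361198e-04
  1.38461283e+00 -1.33027128e-01]
[{'at': [262.4, 30.9], 'p': 0.7}] [{'at': [262.7, 29.0], 'p': 0.8}]
[[262.08245478 -15.99808079]]
```

View pics/w3.png

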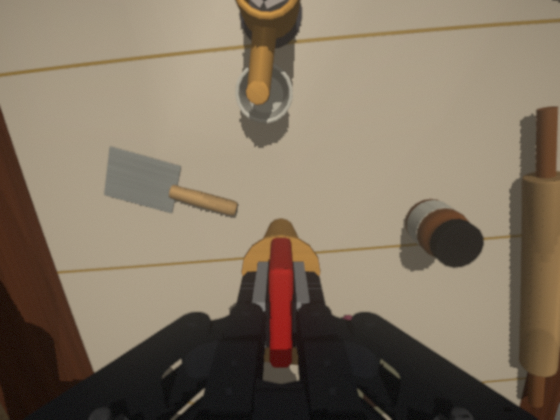

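step_arm --targets '[0,0,0,0,0.5,0,1,0,0,0,0,0.5,0,1,0,0,0,0,0.2,0,1,0,0,0,0,0,0,1,0,0,0,0,0,0,1]'

```text
time_s: 8.0
tool_pos: [0.5296, 0.023, 0.2522]
orientation: [0.0, 0.737, 0.676, -0.0]
force: [-0.1, 0.2, -1.0]
finger_gap: 0.106
grasp_force: 58.4
```

```bash
python3 - <<'E'
from h import *
s=read_state();print(s["tool_pos"],s["orientation"],np.abs(s["dq"]).max())
im=save("wrist","w4.png");c=cam("wrist",s)
print([r for q in("tap_mouth","tap_bore") for r in search_frame("wrist",q)])
x=R.from_matrix(q2R(s["orientation"])).as_matrix()[:,0];print("toolx",np.degrees(np.arctan2(x[1],x[0])))
p=proj(c,[.531,.125,.11])[0];r=max(int(p[1])-75,0);q=int(p[0])-80;print(p,r,q)
cv2.imwrite("pics/w4c.png",cv2.resize(im[r:r+150,q:q+160,::-1],(800,750)[:1]+(750,),interpolation=cv2.INTER_CUBIC)[:600])
E
```

```text
[0.529636   0.02298372 0.25224506] [ 3.33476076e-04  7.36767727e-01  6.76145771e-01 -3.18957983e-04] 0.00748786018294243
[{'at': [273.2, 78.7], 'p': 0.8}, {'at': [281.1, 268.5], 'p': 0.62}, {'at': [272.2, 77.3], 'p': 0.75}]
toolx 85.08638804908308
[270.45418468  81.81917163] 6 190
```

View pics/w4c.png

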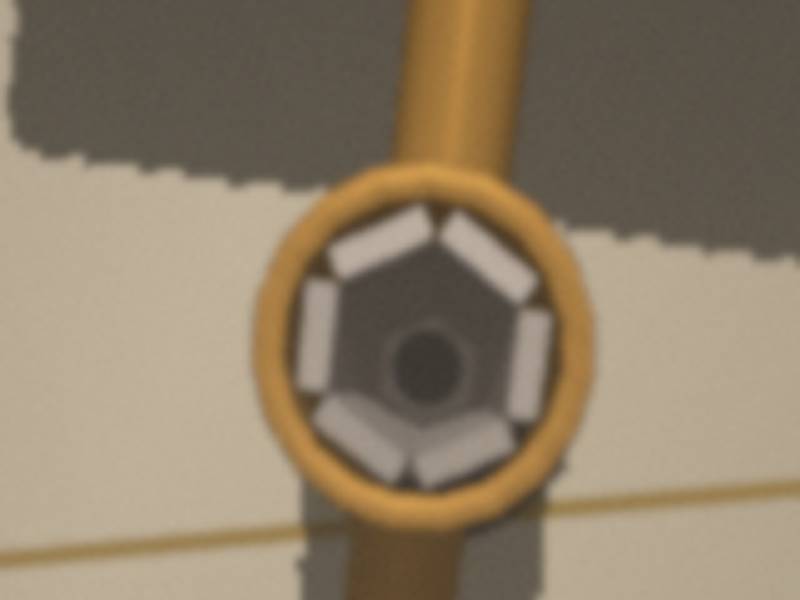

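The rim ellipse centre is about crop (425,346). The pipe's centreline runs through crop (471,0), (455,150) and (406,590).

```bash
python3 - <<'E'
from h import *
s=read_state();c=cam("wrist",s)
f=lambda u,v,z:onz(c,(190+u/5-.4,6+v/5-.4),z)
M=f(425,346,.11);print("mouth",M,"dia",np.linalg.norm(f(255,346,.11)-f(596,346,.11)),np.linalg.norm(f(425,165,.11)-f(425,528,.11)))
P=[f(471,0,.072+.003),f(455,150,.075),f(406,590,.075)]
print(P); d=P[0]-P[2];print("pipe yaw",np.degrees(np.arctan2(d[1],d[0])),np.degrees(np.arctan2(*(P[0]-M)[1::-1])),np.degrees(np.arctan2(*(M-P[2])[1::-1])))
top=cam("top");side=cam("side")
print("top/side centre proj",proj(top,M),proj(side,M))
# top image: pipe line
a,b=onz(top,(146,214),.072),onz(top,(211,228),.072);print(np.degrees(np.arctan2(*(a-b)[1::-1])))
# held plug: collar centre from w4: 
im=cv2.imread("pics/w4.png");cv2.imwrite("pics/w4p.png",cv2.resize(im[220:400,190:370],(600,600),interpolation=cv2.INTER_CUBIC))
E
```

```text
mouth [0.53501854 0.13017732 0.11      ] dia 0.0563770868148316 0.05593434341106557
[array([0.54785973, 0.18874315, 0.075     ]), array([0.54302483, 0.16524055, 0.075     ]), array([0.52698401, 0.08955552, 0.075     ])]
pipe yaw 78.11459889312657 77.63299537225832 78.81193757967334
top/side centre proj [[173.53986411 217.8502406 ]] [[189.70952548 285.04515356]]
77.30099441590538
```

View pics/w4p.png

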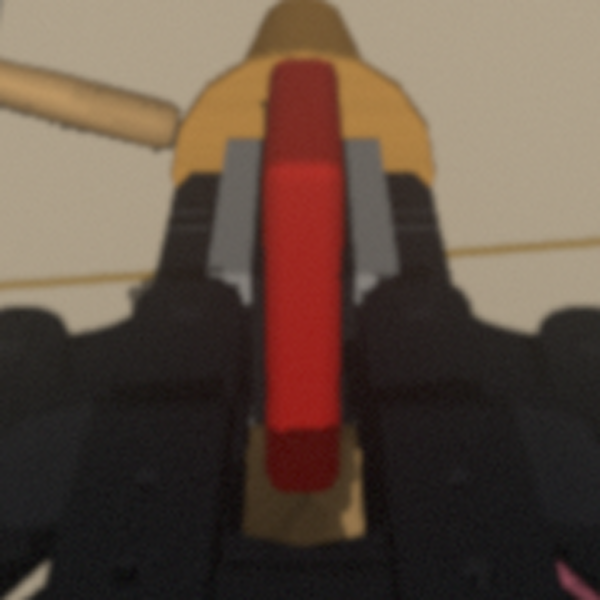

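```bash
python3 - <<'E'
from h import *
s=read_state();c=cam("wrist",s);S=600/180
f=lambda u,v,z:onz(c,(190+u/S-.35,220+v/S-.35),z)
z=s["tool_pos"][2]+.0162+.017
a,b=f(304,163,z),f(304,429,z);print("handle top",(a+b)/2,np.linalg.norm(a-b),np.degrees(np.arctan2(*(a-b)[1::-1])))
a,b=f(172,190,z-.046+.002),f(437,190,z-.044);print("collar dia",np.linalg.norm(a-b),(a+b)/2)
print(s["tool_pos"])
E
```

```text
handle top [0.53123081 0.02798205 0.28548782] 0.038429147354372487 85.1066606563175
collar dia 0.043440631547355196 [0.53050441 0.01789938 0.24148782]
[0.52963481 0.02297344 0.25228782]
```

```bash
python3 - <<'E'
from h import *
s=read_state();c=cam("wrist",s);S=600/180
f=lambda u,v,z:onz(c,(190+u/S-.35,220+v/S-.35),z)
z=s["tool_pos"][2]+.0162+.017
a,b=f(304,163,z),f(304,491,z);print("handle top",(a+b)/2,np.linalg.norm(a-b))
a,b=f(304,55,z-.034-.008),f(304,60,z-.034);print("collar far edge/handle low edge rel axis",a,b)
print(s["tool_pos"])
E
```

```text
handle top [0.53079492 0.02288993 0.28548782] 0.048650635255508404
collar far edge/handle low edge rel axis [0.53254312 0.04270277 0.24348782] [0.53275779 0.04532578 0.25148782]
[0.52963481 0.02297344 0.25228782]
```

step_arm --targets '[0,0,-0.5,0.027,0.6,0,1,0,0,-0.5,0.025,0.6,0,1,0,0,-0.46,0.025,0.605,-0.3,1,0,0,0,0,0,-0.5,1,0,0,0,0,0,0,1]'

```text
time_s: 8.78
tool_pos: [0.5324, 0.1318, 0.2022]
orientation: [-0.001, 0.778, 0.628, -0.003]
force: [0.3, -0.1, -1.3]
finger_gap: 0.106
grasp_force: 58.6
```

```bash
python3 - <<'E'
from h import *
s=read_state();print(s["tool_pos"],s["orientation"],s["force"],np.abs(s["dq"]).max())
x=q2R(s["orientation"])[:,0];print("toolx",np.degrees(np.arctan2(x[1],x[0])))
im=save("side","s5.png");im2=save("top","t5.png")
P=proj(cam("side"),[.534,.1305,.11])[0];P2=proj(cam("top"),[.534,.1305,.11])[0];print(P,P2)
g=lambda m,p,w:cv2.resize(m[max(int(p[1])-w,0):int(p[1])+w,max(int(p[0])-w,0):int(p[0])+w,::-1],(400,400),interpolation=cv2.INTER_CUBIC)
cv2.imwrite("pics/s5c.png",np.hstack([g(im,P,60),g(im2,P2,45)]))
E
```

```text
[0.53241567 0.13177103 0.2021656 ] [-0.00135262  0.77820745  0.62800083 -0.00250785] [ 0.33243162 -0.12802194 -1.27104401] 0.057660389833283
toolx 77.80626975593034
[190.20477035 285.39615508] [173.39951935 218.27209691]
```

View pics/s5c.png

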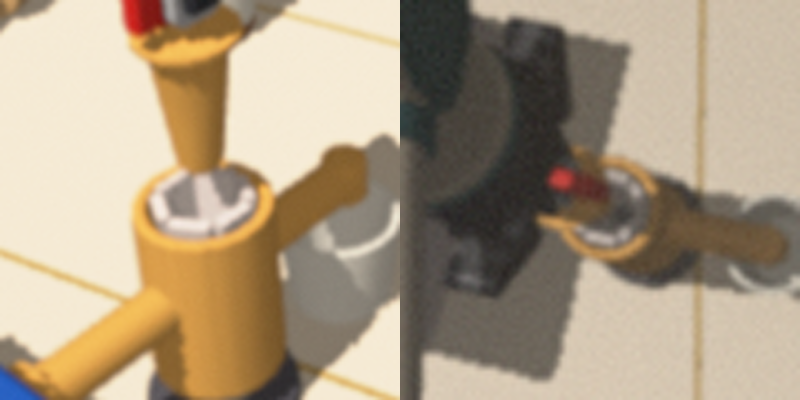

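Side crop: the plug's axis (collar (188,50) to tip (200,165)) extrapolates to the rim centre at (204,203), so it is lined up.

step_arm --targets '[0,0,0,0,0,-0.2,1,0,0,0,0,0,-0.2,1,0,0,0,0,0,-0.1,1,0,0,0,0,0,0,1,0,0,0,0,0,0,1]'

```text
time_s: 9.5
tool_pos: [0.5345, 0.1321, 0.1746]
orientation: [0.0, 0.778, 0.628, 0.0]
force: [0.1, 0.0, -1.9]
finger_gap: 0.107
grasp_force: 58.7
```

step_arm --targets '[0,0,0,0,-0.012,-0.15,1,0,0,0,0,0,-0.15,1,0,0,0,0,0,-0.15,1,0,0,0,0,0,0,1,0,0,0,0,0,0,1]'

```text
time_s: 10.12
tool_pos: [0.5339, 0.1314, 0.1474]
orientation: [-0.0, 0.778, 0.628, -0.0]
force: [-1.1, -0.3, 0.9]
finger_gap: 0.107
grasp_force: 59.1
```

step_arm --targets '[0,0,0,0,0,-0.04,1,0,0,0,0,0,-0.03,1,0,0,0,0,0,-0.03,1,0,0,0,0,0,0,1,0,0,0,0,0,0,1]'

```text
time_s: 10.75
tool_pos: [0.5343, 0.1313, 0.1414]
orientation: [0.0, 0.778, 0.628, 0.0]
force: [-1.8, -0.7, 2.0]
finger_gap: 0.106
grasp_force: 59.4
```

step_arm --targets '[0,0,0,-0.012,-0.005,-0.02,1,0,0,0,0,0,-0.02,1,0,0,0,0,0,0,1,0,0,0,0,0,0,1,0,0,0,0,0,0,1]'

```text
time_s: 11.38
tool_pos: [0.534, 0.1311, 0.1391]
orientation: [0.0, 0.778, 0.628, 0.0]
force: [0.7, -1.3, 3.6]
finger_gap: 0.102
grasp_force: 59.5
```

step_arm --targets '[0,0,0,0,-0.006,-0.015,1,0,0,0,0,0,-0.015,1,0,0,0,0,0,0,1,0,0,0,0,0,0,1,0,0,0,0,0,0,1]'

```text
time_s: 12.0
tool_pos: [0.5338, 0.1308, 0.1372]
orientation: [0.0, 0.778, 0.628, 0.0]
force: [1.2, -0.6, 3.7]
finger_gap: 0.11
grasp_force: 59.5
```

step_arm --targets '[0,0,0,0.002,0,-0.015,1,0,0,0,0,0,-0.015,1,0,0,0,0,0,0,1,0,0,0,0,0,0,1,0,0,0,0,0,0,1]'

```text
time_s: 12.62
tool_pos: [0.5339, 0.1308, 0.1363]
orientation: [0.0, 0.778, 0.628, 0.001]
force: [0.3, -0.4, 8.3]
finger_gap: 0.111
grasp_force: 60.5
```

step_arm --targets '[0,0,0,0,0,-0.01,1,0,0,0,0,0,0,1,0,0,0,0,0,0,1,0,0,0,0,0,0,1,0,0,0,0,0,0,1]'

```text
time_s: 13.25
tool_pos: [0.534, 0.1308, 0.1362]
orientation: [0.001, 0.778, 0.628, 0.001]
force: [0.0, -0.9, 12.3]
finger_gap: 0.107
grasp_force: 60.8
```

step_arm --targets '[0,0,0.3,0,0,0,1,0,0,0.4,0,0,0,1,0,0,0.4,0,0,0,1,0,0,0.4,0,0,0,1,0,0,0,0,0,0,1]'

```text
time_s: 13.88
tool_pos: [0.5337, 0.1308, 0.1358]
orientation: [0.0, 0.736, 0.678, 0.0]
force: [0.4, -1.1, 8.9]
finger_gap: 0.106
grasp_force: 60.4
```

```bash
cat > st.py <<'E'
from h import *
s=read_state();x=q2R(s["orientation"])[:,0]
print("toolx",np.degrees(np.arctan2(x[1],x[0])),s["tool_pos"].round(4),s["force"].round(1),s["moment"].round(2),s["joints"][5].round(2))
E
python3 st.py
```

```text
toolx 85.29990675360979 [0.5337 0.1308 0.1358] [ 0.4 -1.1  8.9] [-0.13 -0.03 -0.02] 0.2
```

step_arm --targets '[0,0,0.3,0,0,-0.005,1,0,0,0.4,0,0,-0.002,1,0,0,0.4,0,0,-0.002,1,0,0,0.4,0,0,-0.002,1,0,0,0.4,0,0,0,1]'

```text
time_s: 14.5
tool_pos: [0.5334, 0.1308, 0.1354]
orientation: [0.0, 0.677, 0.736, 0.0]
force: [-0.3, -1.3, 10.8]
finger_gap: 0.11
grasp_force: 60.9
```

Holding about 11 N; carrying on the same way.

step_arm --targets '[0,0,0.5,0,0,-0.002,1,0,0,0.5,0,0,-0.002,1,0,0,0.5,0,0,-0.001,1,0,0,0.5,0,0,-0.001,1,0,0,0.5,0,0,-0.001,1]'

```text
time_s: 15.12
tool_pos: [0.533, 0.1307, 0.1351]
orientation: [-0.0, 0.593, 0.805, -0.0]
force: [-1.5, -0.4, 12.8]
finger_gap: 0.106
grasp_force: 61.3
```

step_arm --targets '[0,0,0.6,0,0,0,1,0,0,0.6,0,0,0,1,0,0,0.6,0,0,0,1,0,0,0.6,0,0,0,1,0,0,0.6,0,0,0,1]'

```text
time_s: 15.75
tool_pos: [0.5326, 0.1305, 0.1349]
orientation: [-0.001, 0.482, 0.876, -0.0]
force: [-2.4, -2.2, 12.7]
finger_gap: 0.109
grasp_force: 61.3
```

step_arm --targets '[0,0,0.6,-0.003,-0.002,0,1,0,0,0.6,-0.003,-0.002,0,1,0,0,0.6,0,0,0,1,0,0,0.6,0,0,0,1,0,0,0.6,0,0,0,1]'

```text
time_s: 16.38
tool_pos: [0.5321, 0.1302, 0.1348]
orientation: [-0.001, 0.364, 0.931, -0.001]
force: [-2.4, -2.4, 12.0]
finger_gap: 0.108
grasp_force: 61.3
```

```bash
python3 st.py
```

```text
toolx 137.3307456663983 [0.5321 0.1302 0.1348] [-2.4 -2.4 12. ] [-0.41  0.42 -0.42] -0.71
```

step_arm --targets '[0,0,0.6,-0.003,-0.003,-0.001,1,0,0,0.6,-0.003,-0.003,0,1,0,0,0.6,0,0,0,1,0,0,0.6,0,0,0,1,0,0,0.6,0,0,0,1]'

```text
time_s: 17.0
tool_pos: [0.5318, 0.1297, 0.1348]
orientation: [-0.001, 0.239, 0.971, -0.0]
force: [-1.9, -2.7, 11.6]
finger_gap: 0.108
grasp_force: 61.3
```

step_arm --targets '[0,0,0.6,-0.003,-0.002,0,1,0,0,0.6,0,-0.002,0,1,0,0,0.6,0,0,0,1,0,0,0.6,0,0,0,1,0,0,0.6,0,0,0,1]'

```text
time_s: 17.62
tool_pos: [0.5316, 0.1292, 0.1347]
orientation: [-0.001, 0.11, 0.994, -0.001]
force: [-2.7, -2.2, 13.1]
finger_gap: 0.108
grasp_force: 61.3
```

```bash
python3 st.py;python3 - <<'E'
from h import *
a=save("top","t6.png");b=save("side","s6.png")
g=lambda m,p,w:cv2.resize(m[max(int(p[1])-w,0):int(p[1])+w,max(int(p[0])-w,0):int(p[0])+w,::-1],(400,400),interpolation=cv2.INTER_CUBIC)
cv2.imwrite("pics/s6c.png",np.hstack([g(b,(190,265),60),g(a,(173,218),45)]))
E
```

```text
toolx 167.33566663046787 [0.5316 0.1292 0.1347] [-2.7 -2.2 13.1] [-0.52  0.42 -0.37] -1.24
```

View pics/s6c.png

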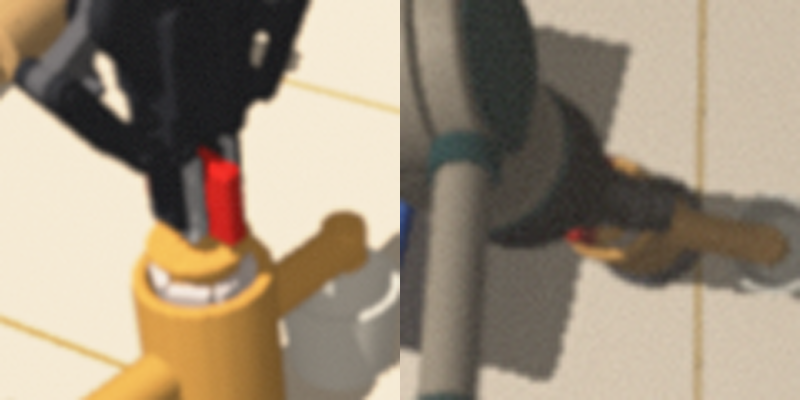

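Side crop: the handle now stands across the pipe and the collar sits just above the rim. I'll add a couple of degrees, ease off and release.

step_arm --targets '[0,0,0.4,0,0,0,1,0,0,0,0,0,0,1,0,0,0,0,0,0.008,1,0,0,0,0,0,0.008,1,0,0,0,0,0,0,1]'

```text
time_s: 18.35
tool_pos: [0.5316, 0.1292, 0.1348]
orientation: [-0.001, 0.093, 0.996, -0.001]
force: [-1.2, -3.2, 6.9]
finger_gap: 0.11
grasp_force: 60.1
```

step_arm --targets '[0,0,0,0,0,0,-1,0,0,0,0,0,0,-1,0,0,0,0,0,0,-1,0,0,0,0,0,0,-1,0,0,0,0,0,0,-1]'

```text
time_s: 18.98
tool_pos: [0.5326, 0.13, 0.1344]
orientation: [-0.0, 0.093, 0.996, 0.0]
force: [-0.2, -0.7, -0.2]
finger_gap: 1.001
grasp_force: 0.0
```

```bash
python3 st.py
```

```text
toolx 169.29493666706833 [0.5326 0.13   0.1344] [-0.2 -0.7 -0.2] [ 0.04 -0.    0.05] -1.27
```

step_arm --targets '[0,0,0,0,0,0.4,-1,0,0,0,0,0,0.8,-1,0,0,0,0,0,0.8,-1,0,0,0,0,0,0.3,-1,0,0,0,0,0,0,-1]'

```text
time_s: 19.6
tool_pos: [0.5335, 0.1301, 0.2742]
orientation: [0.002, 0.093, 0.996, 0.0]
force: [0.1, -0.2, -0.6]
finger_gap: 0.997
grasp_force: 0.0
```

```bash
python3 - <<'E'
from fit import *
s=read_state();print(s["tool_pos"],s["time_s"],s["force"])
c=cam("wrist",s)
b=save("side","s7.png");w=save("wrist","w7.png");a=save("top","t7.png")
for n,im,cc in(("wrist",w,c),("side",b,cam("side"))):
    for z in(.149,.151,.153,.156,.160): print(n,z,fitbox(im,cc,(.5335,.1305,168),z))
g=lambda m,p,W:cv2.resize(m[max(int(p[1])-W,0):int(p[1])+W,max(int(p[0])-W,0):int(p[0])+W,::-1],(400,400),interpolation=cv2.INTER_CUBIC)
p=proj(c,[.534,.13,.11])[0]
cv2.imwrite("pics/s7c.png",np.hstack([g(b,(190,265),60),g(w,p,100)]))
E
```

```text
[0.53352955 0.13005966 0.27421386] 19.6 [ 0.11683798 -0.20577222 -0.55407869]
wrist 0.149 (array([537.69473001, 129.40992854, 169.6234464 ]), np.float64(0.7884089666484417))
wrist 0.151 (array([537.66963413, 129.05528523, 168.88935391]), np.float64(0.7772986292930849))
wrist 0.153 (array([536.77912266, 129.48402171, 169.67220594]), np.float64(0.7627323560525918))
wrist 0.156 (array([536.38721563, 129.63854271, 168.93136373]), np.float64(0.7470396684428656))
wrist 0.16 (array([534.94477888, 129.33065226, 169.56555827]), np.float64(0.7252999928145434))
side 0.149 (array([537.10322952, 126.72271353, 161.14317973]), np.float64(0.8471546013249261))
side 0.151 (array([534.94737403, 129.46589257, 160.80065896]), np.float64(0.8412095305944748))
side 0.153 (array([533.45272582, 131.37720625, 160.3262693 ]), np.float64(0.8348551637279596))
side 0.156 (array([531.39035144, 134.19724182, 160.38192022]), np.float64(0.8242677824267782))
side 0.16 (array([527.8727218 , 138.68983865, 159.19017093]), np.float64(0.8104780114722754))
```

View pics/s7c.png

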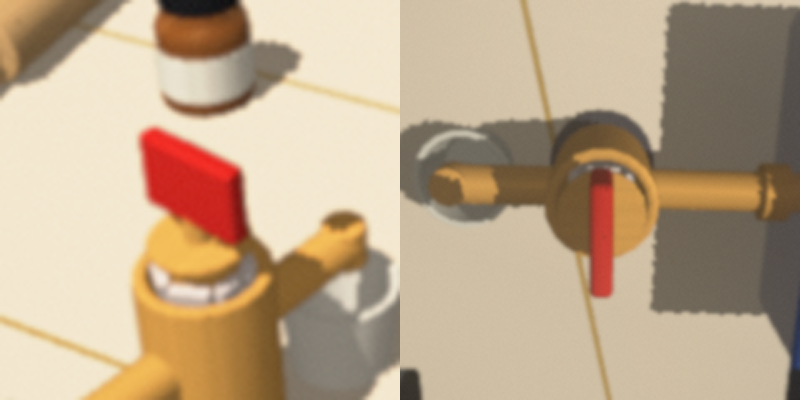

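The plug stayed down, with the collar at the same height as before release. The handle is across the pipe and the cup is undisturbed.

```bash
python3 -c "
from bench import *
print(sign_off())"
```

```text
the job is handed in; nothing more can be done
None
```

The plug is in the tap, turned a quarter turn under about 9–13 N of measured push; after I let go it stayed down with the handle across the pipe (closed), the gripper clear of everything, and the job is handed in.

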